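# Nest the parts-wash set and lock it with the keeper arm

## Task

Put the parts-wash set together: nest the perforated strainer in the tapered pot on the stand and the knobbed inner cup in the strainer, both upright and fully home with their shoulders flat on the rim below. Finally swing the keeper arm over the knob as far as it goes, so that the set is locked. Leave the jar, the loupe and the small steel beaker where they are.

Things in the scene. Friction and masses are not known exactly. Their poses are not given: they have to be found in the camera images.
- pot_rim (a point): Centre of the mouth of the fixed, plain tapered steel pot, 56 mm above the bench. Mouth 54 mm wide inside, 63 outside; narrows to 39 mm inside at its floor; 46 mm deep. It stands on a bolted-down aluminium plate 166x84x6 mm that may be turned. x axis points from the pot to the hinge post (16 mm thick, 95 mm away), z up.
- strainer_mid (a point): Centre of the loose steel strainer, half-way up its 72 mm, z up its axis; 0.12 kg, stands upright. Lower 40 mm: perforated taper, 37 mm wide at the foot, 50 at the top; then a flat shoulder and a straight collar 60 mm wide, 32 high, wall 2, to grip from outside. Home in the pot its shoulder rests on the pot's rim, 2 mm play round it, and this point is 4 mm below point pot_rim.
- inner_mid (a point): Centre of the loose closed steel inner cup, half-way up its 98 mm, z up its axis; 0.14 kg, stands upright. Taper 64 mm high, 31 mm wide at the foot, 51 at the top; flange 60 mm wide; domed lid; black round knob 23 mm wide, from 73 mm up to the top. Home, its flange rests on the strainer's top rim (mouth 56 mm inside, 46 at the shoulder) and this point is 21 mm above point strainer_mid.
- keeper (a joint): Angle of the keeper arm about its upright post, rad. 0: closed on its stop, pointing from the post over the pot's axis; grows counter-clockwise from above to 1.95 (aside). Stays where left; moves with under 1 N at the handle. Flat steel bar 16 mm wide, 128 to 136 mm above the bench, rubber pad under its tip at 126 mm; clears the knob of a fully nested set by 4 mm.
- keeper_handle (a point): The black upright round handle on the tip of the keeper arm, 14 mm across, from 136 to 172 mm above the bench; this point is on its axis, 154 mm above the bench, 95 mm from the hinge axis. With the arm closed it stands over the pot's axis.
- keeper_hinge (a point): Point on the keeper's hinge axis at the height of point keeper_handle.
- nut_jar: Bystander: white round jar, 44 mm across, 61 mm high; origin at its underside.
- loupe: Bystander: black round loupe, 37 mm across, 38 mm high; origin at its underside.
- steel_cup: Bystander: small plain steel beaker, open, without shoulder or holes, 57 mm across, 50 mm high; origin at its underside. Not part of the set.
Mind the look-alikes: they are no part of the job. What is shaped like the part that bears inner_mid but yellow is not meant.

How it is judged (in metres and radians):
At the end, for the whole second after the job is handed in: The strainer is fully home in the pot (within 2 mm of its seat in height, 5 mm in centring, tilted under 0.06 rad), the inner cup fully home in the strainer (2 mm in height, 6 mm in centring, tilted under 0.06 rad), and the keeper arm is closed over the knob (within 0.1 rad of its stop) (horizontal distance between strainer_mid and pot_rim below 0.005 m and z of strainer_mid in the frame of pot_rim below -0.002 m and angle between each of strainer_mid, inner_mid's own z axis and vertical below 0.06 rad and horizontal distance between inner_mid and strainer_mid below 0.006 m and z of inner_mid in the frame of strainer_mid below 0.023 m and value of joint keeper below 0.1 rad); the robot touches nothing.
It fails at once if the jar is moved more than 30 mm (distance of nut_jar from where it was at the start of the episode above 0.03 m).
It fails at once if the loupe is moved more than 30 mm (distance of loupe from where it was at the start of the episode above 0.03 m).
It fails at once if the small steel beaker is moved more than 30 mm (distance of steel_cup from where it was at the start of the episode above 0.03 m).
It also fails if it takes over 72 s, if anything falls off the work surface, if the arm or the gripper's body presses on something with over 40 N, if the wrist force passes 120 N, or if a joint passes its speed limit or range.

## Robot

A 6-joint arm with a two-finger parallel gripper is mounted at the origin on a cart in front of the work surface, level with it; the furniture and walls round the work are solid. World frame = base frame: x ahead of the robot, y to its left, z up, the work surface at z = 0. Lengths are in mm, angles in rad, forces in N, time in s.
With the tool pointing down it reaches from about 400 to 925 mm from the base axis. Payload 12.5 kg.
Tool frame: the origin (TCP) lies on the centre line of the jaws, within the pads' length; the fingertips stand 19 mm ahead of it and the grasp point (between the pads) is the TCP; z points along the fingers, y is the line along which they close (so a half turn about z gives the same grasp; the last joint's range is limited). The gripper opens to 95 mm and grips with 3 to 60 N. Pads are 20 mm wide; open, the fingers measure 119 mm over their backs; the gripper's body (75 mm by 180 mm) begins 59 mm behind the grasp point.
Start: joints at [1.179, 0.491, 1.559, -0, 1.092, -0.106], TCP at [176.185, 599.669, 233.661] pointing down, gripper open.
Joint ranges: [-3.1, 3.1], [-0.84, 2.19], [0.05, 2.79], [-1.13, 4.28], [0.06, 2.93], [-2.69, 2.69]. Speed limits (rad/s): [2.22, 2.22, 2.79, 3.14, 3.14, 3.14].

## Interface

Orientations are given as [roll, pitch, yaw] about the fixed x, y, z axes, in that order (R = Rz(yaw) Ry(pitch) Rx(roll)).
In Python, from cell import state, read_camera, job_done gives the robot as it stands.
- The arm moves only by the tool arm_command, never from a script. Its argument "deltas" is a list of rows, each an object of numbers: "dx", "dy", "dz": the shift along the world's x, y, z in m; "yaw": the turn about the world's z in degrees. In form: [{"dx": .., "dy": .., "dz": .., "yaw": ..}, ...]. A call has 1 to 20 rows; each row shifts and turns the commanded pose from where the row before left it; what a row does not reach is not made up. A row lasts 1/10 s, in which the tool goes at most 50 mm and 8.59 degrees, less where a joint would pass 70% of its speed; a pose out of reach is approached as far as the arm can. A call with a gripper value outside its range is refused whole. "gripper" is the finger opening in m, from 0 to 0.0951, set as the call begins (left out, the last holds). The fingers move at their own pace and stop on an object; the grip force is fixed at half the most. Time passes only in rows, so rows that do not move let the fingers close. It gives the time, the measured TCP pose, the force, the opening and the grip force at its end, in the units of the state.
- state(): the state, without advancing time (a new reading comes with each control period).
- read_camera(name): name is "scene" or "top" or "wrist"; returns a dict with "color" (400x640x3 uint8, red, green, blue), "range_z" (400x640 float32, mm along the optical axis (not along the pixel's ray), 0 where there is no reading), "fx", "fy", "cx", "cy" (pixels), "extrinsics" (4x4, takes a point from camera to world coordinates). Camera axes: x right, y up, looking along -z (the intrinsics and any distortion apply to the point x, -y, -z); pixel columns grow to the right and rows downward; lengths in mm; the calibration is good to about 2 mm. A picture is of the moment at which its call begins.
- job_done(): hands the job in; it is judged then, once.
The state is a dict: "t": time; "joints": joint angles; "qvel": joint speeds; "tau": joint torques, N m; "eef_pos": TCP position; "tcp_rot": TCP orientation; "ft_force": force on the tool from outside, world axes, zero at the start; "moment": the same for the moment, N m; "opening": opening from 0.0 (shut) to 1.0 (fully open); "grip_force": force on a finger pad.
Only numpy, scipy, OpenCV 4.12 (cv2) and the standard library are available. Lean on these libraries where they do the work, as an engineer would, in place of code of your own. Each camera call takes 0.05 s, during which the arm holds its last target. There are 200 camera calls.

## Working session

There is one attempt and no reset: what is moved stays moved. The work goes in short steps, Python scripts to look and compute and a tool call to move; the robot and the scene stay as the last step left them, time stands still between calls to the robot, and variables do not carry over. Pictures are saved under pics/ and viewed, at most 10 in all, crops included, and the job is handed in when it is done.

Besides the shell and the picture viewer there is one more tool, called after ">>>" in YAML: its name, and indented under it one key for each argument. arm_command: Moves the arm, as the interface text tells. Its arguments: {"type":"object","properties":{"deltas":{"type":"array"},"gripper":{"type":"number"}},"required":["deltas"]}

```bash
mkdir -p pics; cat > h.py <<'E'
import numpy as np, cv2
from cell import state, read_camera, job_done
def grab(n):
    c=read_camera(n); np.savez(f'{n}.npz',**c); return c
def pts(c):
    z=c['range_z'].astype(float); h,w=z.shape
    u,v=np.meshgrid(np.arange(w),np.arange(h))
    P=np.stack([(u-c['cx'])/c['fx']*z,-(v-c['cy'])/c['fy']*z,-z,np.ones_like(z)],-1)
    W=P@np.array(c['extrinsics']).T
    W=W[...,:3]; W[z==0]=np.nan; return W
def save(c,n): cv2.imwrite(f'pics/{n}.png',c['color'][...,::-1])
E
python3 - <<'E'
from h import *
s=state();print(s)
for n in('scene','top'):
    c=grab(n);save(c,n+'0');print(n,c['fx'],c['cx'],c['cy'],np.array(c['extrinsics']).round(3).tolist())
E
```

```text
{'t': 0.0, 'joints': array([ 1.17937877e+00,  4.91536277e-01,  1.55946908e+00, -1.10206647e-05,
        1.09167024e+00, -1.05585686e-01]), 'qvel': array([-0.00057619,  0.00102343, -0.00070736,  0.00088938, -0.00100927,
       -0.00063662]), 'tau': array([-1.39341719e-03, -6.12623334e+01, -2.58196807e+01,  6.92570047e-02,
        4.80562309e-02, -8.86348062e-05]), 'eef_pos': array([176.1076061 , 599.44032984, 233.06943432]), 'tcp_rot': array([-3.14051470e+00, -1.04412102e-04,  2.85576581e+00]), 'ft_force': array([-0.14786685,  0.72329417, -0.6677004 ]), 'moment': array([ 0.00865877, -0.00850174,  0.05535335]), 'grip_force': 0.0, 'opening': 0.9995525797516789}
scene 516.0463102898634 311.60081002888444 206.0517751367687 [[0.741, 0.376, -0.556, -239.181], [-0.671, 0.406, -0.621, -941.259], [-0.008, 0.833, 0.553, 855.121], [0.0, 0.0, 0.0, 1.0]]
top 425.97332564275075 318.8626940127615 193.9370679283469 [[-0.026, 0.981, -0.192, 233.843], [-1.0, -0.023, 0.015, -98.264], [0.01, 0.192, 0.981, 1449.688], [0.0, 0.0, 0.0, 1.0]]
```

View pics/scene0.png

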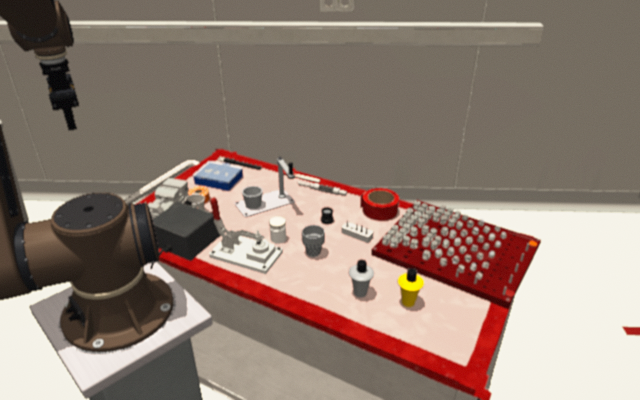

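View pics/top0.png

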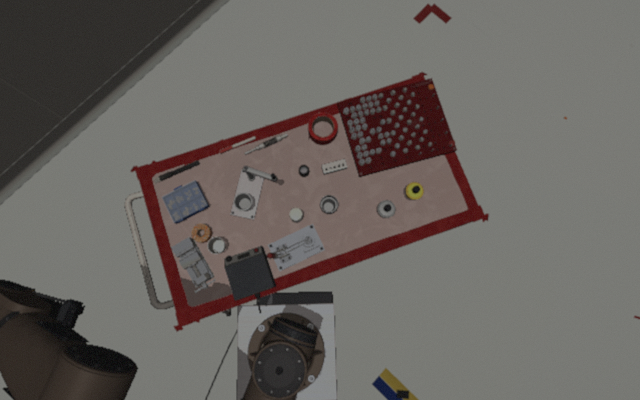

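The scene view shows the pot on its plate at (253,198), the keeper at (283,175), the strainer at (313,240), the grey inner cup at (361,280) and the yellow decoy at (411,288). In the top view these are (244,203), (265,176), (329,205), (386,208) and (415,191). The beaker is at (219,245) in the top view, hidden behind the black box in the scene view.

Strainer candidates in the top view: (329,205) is collared and dark-perforated, so it fits. (219,245) is plain, so it is the beaker. Inner cup candidates: (386,208) is grey and fits, (415,191) is yellow and does not. I'll confirm in one enlarged crop.

```bash
python3 - <<'E'
from h import *
s=dict(np.load('scene.npz'));t=dict(np.load('top.npz'))
a=cv2.resize(s['color'][150:310,200:440],(800,533//1),interpolation=cv2.INTER_CUBIC)
cv2.imwrite('pics/c1.png',a[...,::-1])
W=pts(t)
def show(name,u,v,r,zlo,zhi):
    p=W[v-r:v+r+1,u-r:u+r+1].reshape(-1,3);m=(p[:,2]>zlo)&(p[:,2]<zhi);q=p[m]
    (cx,cy),rad=cv2.minEnclosingCircle(q[:,:2].astype(np.float32))
    print(name,len(q),'mean',q.mean(0).round(1),'circ',round(cx,1),round(cy,1),round(rad,1),'zmax',p[:,2].max().round(1))
show('pot',244,203,14,45,70)
show('strainer',329,205,14,60,85)
show('innerflange',386,208,14,55,110)
show('knob',386,208,14,75,110)
show('yellow',415,191,14,60,110)
show('beaker',219,245,14,40,60)
show('jar',296,214,12,50,70)
show('loupe',304,171,10,28,50)
show('keeper',265,176,25,118,145)
show('handle',265,176,25,150,185)
W2=pts(s)
p=W2.reshape(-1,3)
np.set_printoptions(suppress=True)
q=W[150:200,235:295].reshape(-1,3);q=q[q[:,2]>110];print(len(q));print(q[q[:,0].argsort()].round(0).tolist()[::6])
E
```

```text
pot 108 mean [493.2 138.3  54.3] circ 490.2 136.0 31.9 zmax nan
strainer 51 mean [ 472.2 -150.9   69. ] circ 472.6 -149.6 29.6 zmax nan
innerflange 252 mean [ 450.5 -337.    74.6] circ 452.7 -338.3 30.4 zmax nan
knob 57 mean [ 452.1 -337.    91.1] circ 454.6 -334.9 23.1 zmax nan
yellow 245 mean [ 509.2 -433.7   74.7] circ 510.8 -435.0 30.0 zmax nan
beaker 62 mean [349.3 227.9  48.3] circ 337.8 215.5 40.4 zmax nan
jar 134 mean [442.6 -39.5  60.4] circ 443.4 -39.8 21.7 zmax nan
loupe 76 mean [600.  -68.5  35.4] circ 599.5 -68.0 17.8 zmax nan
keeper 173 mean [566.2  73.9 134.6] circ 561.7 70.3 56.6 zmax nan
handle 23 mean [547.1  24.6 167.2] circ 548.2 25.3 7.2 zmax nan
198
[[539.0, 22.0, 139.0], [542.0, 27.0, 153.0], [543.0, 21.0, 146.0], [544.0, 16.0, 128.0], [546.0, 19.0, 134.0], [548.0, 19.0, 169.0], [549.0, 47.0, 137.0], [551.0, 16.0, 129.0], [552.0, 41.0, 138.0], [553.0, 28.0, 172.0], [555.0, 47.0, 141.0], [557.0, 60.0, 136.0], [559.0, 47.0, 138.0], [560.0, 76.0, 137.0], [561.0, 79.0, 131.0], [563.0, 54.0, 136.0], [563.0, 44.0, 133.0], [566.0, 54.0, 135.0], [567.0, 82.0, 133.0], [568.0, 86.0, 131.0], [570.0, 88.0, 137.0], [570.0, 98.0, 136.0], [572.0, 108.0, 129.0], [573.0, 88.0, 136.0], [574.0, 101.0, 135.0], [575.0, 92.0, 132.0], [576.0, 113.0, 139.0], [577.0, 120.0, 136.0], [579.0, 124.0, 130.0], [580.0, 120.0, 137.0], [582.0, 90.0, 127.0], [584.0, 104.0, 135.0], [587.0, 120.0, 135.0]]
```

View pics/c1.png

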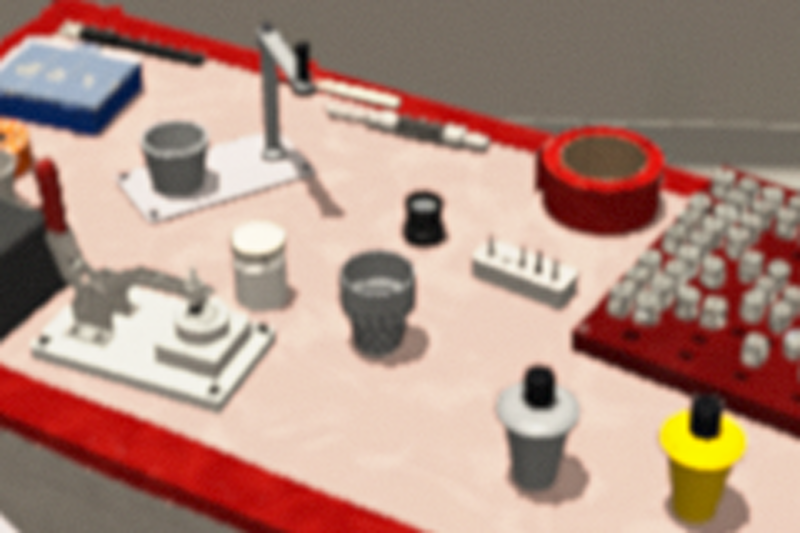

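The crop confirms the perforated, collared strainer at (377,305), the grey inner cup with black knob at (538,430), and the plain pot on the plate at (175,160). I'll move over the pot for a closer look.

>>> arm_command:
  deltas:
    - {"dx": 0.01,"dy": -0.015,"yaw": 0.5}
    - {"dx": 0.019,"dy": -0.028,"yaw": 0.5}
    - {"dx": 0.019,"dy": -0.028,"yaw": 0.5}
    - {"dx": 0.019,"dy": -0.028,"yaw": 0.5}
    - {"dx": 0.019,"dy": -0.028,"yaw": 0.5}
    - {"dx": 0.019,"dy": -0.028,"yaw": 0.5}
    - {"dx": 0.019,"dy": -0.028,"yaw": 0.5}
    - {"dx": 0.019,"dy": -0.028,"yaw": 0.5}
    - {"dx": 0.019,"dy": -0.028,"yaw": 0.5}
    - {"dx": 0.019,"dy": -0.028,"yaw": 0.5}
    - {"dx": 0.019,"dy": -0.028,"yaw": 0.5}
    - {"dx": 0.019,"dy": -0.028}
    - {"dx": 0.019,"dy": -0.028}
    - {"dx": 0.019,"dy": -0.028}
    - {"dx": 0.019,"dy": -0.028}
    - {"dx": 0.019,"dy": -0.028}
    - {"dx": 0.019,"dy": -0.028}
    - {}
    - {}

```text
$.deltas[0]: bad value
```

```bash
python3 - <<'E'
from h import *
s=state();print(s['t'],s['eef_pos'],s['tcp_rot'],s['joints'])
c=grab('wrist');save(c,'w1');print(c['fx'],np.array(c['extrinsics']).round(3).tolist())
W=pts(c);p=W[np.isfinite(W[...,0])]
for a,b in((50,60),(120,145),(150,180)):
    q=p[(p[:,2]>a)&(p[:,2]<b)];print(a,len(q),q.min(0) if len(q) else '',q.max(0) if len(q) else '')
E
```

```text
0.1 [176.10315255 599.48643482 233.13587824] [-3.14065038e+00 -9.71323227e-05  2.85579849e+00] [ 1.17941083e+00  4.91485931e-01  1.55936698e+00 -3.06539991e-06
  1.09168700e+00 -1.05589964e-01]
342.6220889426079 [[0.283, -0.921, -0.269, 101.151], [0.959, 0.272, 0.079, 621.373], [-0.0, -0.28, 0.96, 384.519], [0.0, 0.0, 0.0, 1.0]]
50 0  
120 0  
150 0
```

View pics/w1.png

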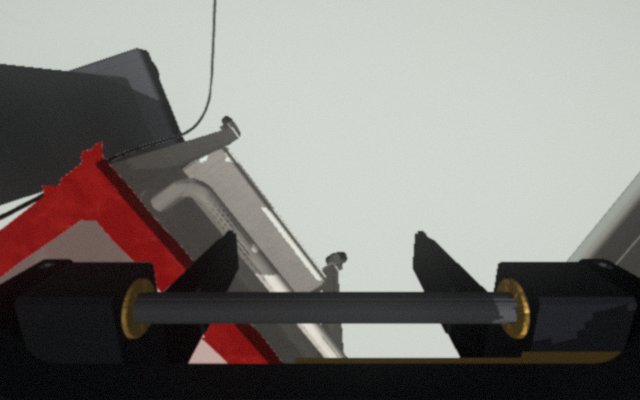

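The wrist view shows bench corner only, because the move was refused. It seems rows need all four keys.

>>> arm_command:
  deltas:
    - {"dx": 0.01,"dy": -0.015,"dz": 0,"yaw": 0.5}
    - {"dx": 0.019,"dy": -0.028,"dz": 0,"yaw": 0.5}
    - {"dx": 0.019,"dy": -0.028,"dz": 0,"yaw": 0.5}
    - {"dx": 0.019,"dy": -0.028,"dz": 0,"yaw": 0.5}
    - {"dx": 0.019,"dy": -0.028,"dz": 0,"yaw": 0.5}
    - {"dx": 0.019,"dy": -0.028,"dz": 0,"yaw": 0.5}
    - {"dx": 0.019,"dy": -0.028,"dz": 0,"yaw": 0.5}
    - {"dx": 0.019,"dy": -0.028,"dz": 0,"yaw": 0.5}
    - {"dx": 0.019,"dy": -0.028,"dz": 0,"yaw": 0.5}
    - {"dx": 0.019,"dy": -0.028,"dz": 0,"yaw": 0.5}
    - {"dx": 0.019,"dy": -0.028,"dz": 0,"yaw": 0.5}
    - {"dx": 0.019,"dy": -0.028,"dz": 0,"yaw": 0}
    - {"dx": 0.019,"dy": -0.028,"dz": 0,"yaw": 0}
    - {"dx": 0.019,"dy": -0.028,"dz": 0,"yaw": 0}
    - {"dx": 0.019,"dy": -0.028,"dz": 0,"yaw": 0}
    - {"dx": 0.019,"dy": -0.028,"dz": 0,"yaw": 0}
    - {"dx": 0.0,"dy": 0,"dz": 0,"yaw": 0}
    - {"dx": 0,"dy": 0,"dz": 0,"yaw": 0}

```text
t: 1.95
eef_pos: [471.1, 164.3, 233.4]
tcp_rot: [-3.142, -0.001, 2.95]
ft_force: [0.0, -0.0, 0.6]
opening: 0.997
grip_force: 0.0
```

```bash
cat >> h.py <<'E'
def circ(W,cx,cy,r,zlo,zhi):
    q=W[np.isfinite(W[...,0])]; q=q[(np.hypot(q[:,0]-cx,q[:,1]-cy)<r)&(q[:,2]>zlo)&(q[:,2]<zhi)]
    A=np.c_[q[:,:2],np.ones(len(q))]; s=np.linalg.lstsq(A,(q[:,:2]**2).sum(1),rcond=None)[0]
    c=s[:2]/2
    for _ in range(5):  # rough annulus fit
        pass
    (x,y),R=cv2.minEnclosingCircle(q[:,:2].astype(np.float32))
    print(len(q),'lsq',c.round(1),round(float(np.sqrt(s[2]+c@c)),1),'encl',round(x,1),round(y,1),round(R,1),'mean',q.mean(0).round(1))
E
python3 - <<'E'
from h import *
c=grab('wrist');save(c,'w2');W=pts(c)
circ(W,490,137,40,52,60)
circ(W,548,26,25,160,180)
circ(W,548,26,25,140,180)
p=W[np.isfinite(W[...,0])]
q=p[(p[:,2]>120)&(p[:,2]<145)&(p[:,0]>520)];print(len(q),q.min(0),q.max(0),np.polyfit(q[:,1],q[:,0],1))
q=p[(p[:,2]>20)&(p[:,2]<115)&(p[:,0]>560)&(p[:,0]<610)&(abs(p[:,1]-118)<25)];print(len(q),q.mean(0),q.min(0),q.max(0))
E
```

```text
958 lsq [488.9 136.1] 28.7 encl 489.6 135.7 31.7 mean [490.5 135.   56. ]
0 lsq [0. 0.] 0.0 encl 0.0 0.0 0.0 mean [nan nan nan]
0 lsq [0. 0.] 0.0 encl 0.0 0.0 0.0 mean [nan nan nan]
1447 [555.3216264   43.2476366  126.66887075] [590.14844736 124.84753785 143.1716944 ] [2.78430217e-01 5.46306086e+02]
345 [575.98478782 115.97554154  48.89566285] [573.1578011  106.48222256  20.00649494] [584.04922985 121.9666129   76.31450198]h.py:19: RuntimeWarning: Mean of empty slice.
  print(len(q),'lsq',c.round(1),round(float(np.sqrt(s[2]+c@c)),1),'encl',round(x,1),round(y,1),round(R,1),'mean',q.mean(0).round(1))
  ret = um.true_divide(
```

View pics/w2.png

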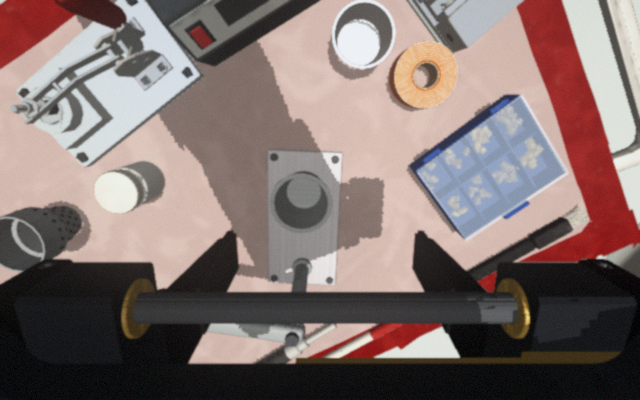

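The wrist view shows the pot mouth at (303,200), the hinge post at (302,265) and the strainer at the left edge (20,235). Now over the strainer.

>>> arm_command:
  deltas:
    - {"dx": 0,"dy": -0.014,"dz": 0,"yaw": 0}
    - {"dx": 0,"dy": -0.03,"dz": 0,"yaw": 0}
    - {"dx": 0,"dy": -0.03,"dz": 0,"yaw": 0}
    - {"dx": 0,"dy": -0.03,"dz": 0,"yaw": 0}
    - {"dx": 0,"dy": -0.03,"dz": 0,"yaw": 0}
    - {"dx": 0,"dy": -0.03,"dz": 0,"yaw": 0}
    - {"dx": 0,"dy": -0.03,"dz": 0,"yaw": 0}
    - {"dx": 0,"dy": -0.03,"dz": 0,"yaw": 0}
    - {"dx": 0,"dy": -0.03,"dz": 0,"yaw": 0}
    - {"dx": 0,"dy": -0.03,"dz": 0,"yaw": 0}
    - {"dx": 0,"dy": -0.03,"dz": 0,"yaw": 0}
    - {"dx": 0,"dy": 0,"dz": 0,"yaw": 0}
    - {"dx": 0,"dy": 0,"dz": 0,"yaw": 0}

```text
t: 3.3
eef_pos: [470.7, -149.2, 233.6]
tcp_rot: [3.141, -0.0, 2.951]
ft_force: [0.5, 0.6, -0.4]
opening: 0.998
grip_force: 0.0
```

```bash
python3 - <<'E'
from h import *
c=grab('wrist');W=pts(c)
circ(W,473,-150,40,69,76)
circ(W,473,-150,40,60,76)
print(state()['eef_pos'],state()['tcp_rot'])
E
```

```text
474 lsq [ 472.1 -149.7] 28.7 encl 472.5 -149.6 30.0 mean [ 472.8 -149.7   72. ]
746 lsq [ 471.9 -149.6] 28.6 encl 472.4 -149.7 30.0 mean [ 475.6 -150.1   69.2]
[ 470.81895101 -148.73539196  233.63602808] [ 3.14127301e+00 -3.69053874e-04  2.95209571e+00]
```

>>> arm_command:
  deltas:
    - {"dx": 0.0015,"dy": -0.0005,"dz": -0.015,"yaw": 0}
    - {"dx": 0,"dy": 0,"dz": -0.03,"yaw": 0}
    - {"dx": 0,"dy": 0,"dz": -0.03,"yaw": 0}
    - {"dx": 0,"dy": 0,"dz": -0.03,"yaw": 0}
    - {"dx": 0,"dy": 0,"dz": -0.03,"yaw": 0}
    - {"dx": 0,"dy": 0,"dz": -0.025,"yaw": 0}
    - {"dx": 0,"dy": 0,"dz": -0.01,"yaw": 0}
    - {"dx": 0,"dy": 0,"dz": 0,"yaw": 0}

```text
t: 4.15
eef_pos: [472.4, -148.9, 63.0]
tcp_rot: [3.141, -0.002, 2.953]
ft_force: [-1.0, 0.6, 0.2]
opening: 1.002
grip_force: 0.0
```

>>> arm_command:
  deltas:
    - {"dx": 0,"dy": 0,"dz": 0,"yaw": 0}
    - {"dx": 0,"dy": 0,"dz": 0,"yaw": 0}
    - {"dx": 0,"dy": 0,"dz": 0,"yaw": 0}
    - {"dx": 0,"dy": 0,"dz": 0,"yaw": 0}
    - {"dx": 0,"dy": 0,"dz": 0,"yaw": 0}
    - {"dx": 0,"dy": 0,"dz": 0,"yaw": 0}
    - {"dx": 0,"dy": 0,"dz": 0,"yaw": 0}
    - {"dx": 0,"dy": 0,"dz": 0,"yaw": 0}
  gripper: 0.05

```text
t: 4.95
eef_pos: [472.8, -149.9, 64.0]
tcp_rot: [-3.142, 0.001, 2.952]
ft_force: [-0.3, 0.6, 6.0]
opening: 0.63
grip_force: 30.0
```

>>> arm_command:
  deltas:
    - {"dx": 0,"dy": 0,"dz": 0.02,"yaw": 0}
    - {"dx": 0,"dy": 0,"dz": 0.03,"yaw": 0}
    - {"dx": 0,"dy": 0,"dz": 0.03,"yaw": 0}
    - {"dx": 0,"dy": 0,"dz": 0.03,"yaw": 0}
    - {"dx": 0,"dy": 0.016,"dz": 0.03,"yaw": 0}
    - {"dx": 0,"dy": 0.03,"dz": 0,"yaw": 0}
    - {"dx": 0.003,"dy": 0.03,"dz": 0,"yaw": 0}
    - {"dx": 0.003,"dy": 0.03,"dz": 0,"yaw": 0}
    - {"dx": 0.003,"dy": 0.03,"dz": 0,"yaw": 0}
    - {"dx": 0.003,"dy": 0.03,"dz": 0,"yaw": 0}
    - {"dx": 0.003,"dy": 0.03,"dz": 0,"yaw": 0}
    - {"dx": 0.002,"dy": 0.03,"dz": 0,"yaw": 0}
    - {"dx": 0,"dy": 0.03,"dz": 0,"yaw": 0}
    - {"dx": 0,"dy": 0.02,"dz": 0,"yaw": 0}
    - {"dx": 0,"dy": 0.01,"dz": 0,"yaw": 0}
    - {"dx": 0,"dy": 0,"dz": 0,"yaw": 0}
    - {"dx": 0,"dy": 0,"dz": 0,"yaw": 0}
    - {"dx": 0,"dy": 0,"dz": 0,"yaw": 0}

```text
t: 6.75
eef_pos: [489.7, 135.3, 203.6]
tcp_rot: [-3.142, -0.0, 2.951]
ft_force: [0.0, 0.5, -1.9]
opening: 0.635
grip_force: 30.0
```

```bash
python3 - <<'E'
from h import *
s=state();e=s['eef_pos'];print(e,s['ft_force'],s['tcp_rot'],s['opening'])
c=grab('wrist');W=pts(c)
circ(W,e[0],e[1],33,e[2]+4,e[2]+14)
E
```

```text
[489.73439183 135.27334232 203.63041596] [ 0.02647324  0.52305518 -1.89463013] [-3.14150554e+00 -9.51492449e-05  2.95085165e+00] 0.6345639975333327
1825 lsq [489.  135.3] 29.3 encl 488.3 135.5 32.6 mean [479.  137.4 211.6]
```

>>> arm_command:
  deltas:
    - {"dx": 0,"dy": 0.0005,"dz": -0.015,"yaw": 0}
    - {"dx": 0,"dy": 0,"dz": -0.025,"yaw": 0}
    - {"dx": 0,"dy": 0,"dz": -0.025,"yaw": 0}
    - {"dx": 0,"dy": 0,"dz": -0.02,"yaw": 0}
    - {"dx": 0,"dy": 0,"dz": -0.01,"yaw": 0}
    - {"dx": 0,"dy": 0,"dz": -0.008,"yaw": 0}
    - {"dx": 0,"dy": 0,"dz": -0.007,"yaw": 0}
    - {"dx": 0,"dy": 0,"dz": -0.005,"yaw": 0}
    - {"dx": 0,"dy": 0,"dz": -0.003,"yaw": 0}
    - {"dx": 0,"dy": 0,"dz": -0.002,"yaw": 0}
    - {"dx": 0,"dy": 0,"dz": 0,"yaw": 0}

```text
t: 7.9
eef_pos: [489.7, 136.7, 83.7]
tcp_rot: [3.141, 0.0, 2.952]
ft_force: [-0.0, 0.8, -1.2]
opening: 0.633
grip_force: 30.0
```

>>> arm_command:
  deltas:
    - {"dx": 0,"dy": 0,"dz": -0.001,"yaw": 0}
    - {"dx": 0,"dy": 0,"dz": -0.001,"yaw": 0}
    - {"dx": 0,"dy": 0,"dz": -0.001,"yaw": 0}
    - {"dx": 0,"dy": 0,"dz": -0.001,"yaw": 0}
    - {"dx": 0,"dy": 0,"dz": 0,"yaw": 0}

```text
t: 8.4
eef_pos: [489.7, 136.7, 80.0]
tcp_rot: [3.141, 0.0, 2.952]
ft_force: [-1.5, -0.3, 4.1]
opening: 0.633
grip_force: 30.0
```

>>> arm_command:
  deltas:
    - {"dx": 0,"dy": 0,"dz": 0,"yaw": 0}
    - {"dx": 0,"dy": 0,"dz": 0,"yaw": 0}
    - {"dx": 0,"dy": 0,"dz": 0,"yaw": 0}
    - {"dx": 0,"dy": 0,"dz": 0,"yaw": 0}
    - {"dx": 0,"dy": 0,"dz": 0.01,"yaw": 0}
    - {"dx": 0,"dy": 0,"dz": 0.03,"yaw": 0}
    - {"dx": 0,"dy": 0,"dz": 0.03,"yaw": 0}
    - {"dx": 0,"dy": 0,"dz": 0.03,"yaw": 0}
    - {"dx": 0,"dy": 0,"dz": 0.03,"yaw": 0}
    - {"dx": 0,"dy": 0,"dz": 0.02,"yaw": 0}
    - {"dx": 0,"dy": 0,"dz": 0,"yaw": 0}
    - {"dx": 0,"dy": 0,"dz": 0,"yaw": 0}
  gripper: 0.095

```text
t: 9.6
eef_pos: [489.4, 136.6, 229.8]
tcp_rot: [3.141, 0.001, 2.952]
ft_force: [0.1, 0.9, -1.1]
opening: 1.003
grip_force: 0.0
```

```bash
python3 - <<'E'
from h import *
s=state();e=s['eef_pos'];print(e)
c=grab('wrist');W=pts(c)
circ(W,489,136,40,84,95)
p=W[np.isfinite(W[...,0])];q=p[(np.hypot(p[:,0]-489,p[:,1]-136)<33)&(p[:,2]>85)&(p[:,2]<95)]
print(np.linalg.lstsq(np.c_[q[:,:2]-[489,136],np.ones(len(q))],q[:,2],rcond=None)[0])
circ(W,489,136,33,38,50)
E
```

```text
[489.43776092 136.63943749 229.82214585]
588 lsq [489. 137.] 28.7 encl 489.4 137.0 30.1 mean [490.4 137.1  87.7]
[-7.45397800e-03  5.48185114e-04  8.79408970e+01]
318 lsq [489.5 136.9] 20.6 encl 489.7 136.8 21.8 mean [499.9 134.7  44.1]
```

Strainer is home (rim at z 87.9, level). Next, the inner cup.

>>> arm_command:
  deltas:
    - {"dx": 0,"dy": -0.015,"dz": 0,"yaw": 0}
    - {"dx": 0,"dy": -0.03,"dz": 0,"yaw": 0}
    - {"dx": 0,"dy": -0.03,"dz": 0,"yaw": 0}
    - {"dx": -0.003,"dy": -0.03,"dz": 0,"yaw": 0}
    - {"dx": -0.003,"dy": -0.03,"dz": 0,"yaw": 0}
    - {"dx": -0.003,"dy": -0.03,"dz": 0,"yaw": 0}
    - {"dx": -0.003,"dy": -0.03,"dz": 0,"yaw": 0}
    - {"dx": -0.003,"dy": -0.03,"dz": 0,"yaw": 0}
    - {"dx": -0.003,"dy": -0.03,"dz": 0,"yaw": 0}
    - {"dx": -0.003,"dy": -0.03,"dz": 0,"yaw": 0}
    - {"dx": -0.003,"dy": -0.03,"dz": 0,"yaw": 0}
    - {"dx": -0.003,"dy": -0.03,"dz": 0,"yaw": 0}
    - {"dx": -0.003,"dy": -0.03,"dz": 0,"yaw": 0}
    - {"dx": -0.003,"dy": -0.03,"dz": 0,"yaw": 0}
    - {"dx": -0.003,"dy": -0.03,"dz": 0,"yaw": 0}
    - {"dx": -0.001,"dy": -0.03,"dz": 0,"yaw": 0}
    - {"dx": 0,"dy": -0.01,"dz": 0,"yaw": 0}
    - {"dx": 0,"dy": 0,"dz": 0,"yaw": 0}
    - {"dx": 0,"dy": 0,"dz": 0,"yaw": 0}

```text
t: 11.55
eef_pos: [452.3, -337.6, 229.1]
tcp_rot: [3.141, -0.001, 2.952]
ft_force: [0.1, 0.5, 0.7]
opening: 0.996
grip_force: 0.0
```

```bash
python3 - <<'E'
from h import *
s=state();e=s['eef_pos'];print(e,s['tcp_rot'])
c=grab('wrist');save(c,'w3');W=pts(c)
circ(W,452,-337,25,90,102)
circ(W,452,-337,25,96,102)
circ(W,452,-337,40,60,68)
E
```

```text
[ 452.27121836 -337.62991024  229.09948057] [ 3.14059754e+00 -1.12981933e-03  2.95164247e+00]
545 lsq [ 450.5 -338.5] 8.0 encl 451.0 -338.6 11.3 mean [ 450.1 -338.4   97.8]
497 lsq [ 451.  -338.6] 7.7 encl 451.2 -338.6 11.1 mean [ 450.8 -338.6   98.2]
200 lsq [ 451.4 -338.6] 28.9 encl 451.4 -338.8 29.9 mean [ 443.6 -336.1   67.3]
```

View pics/w3.png

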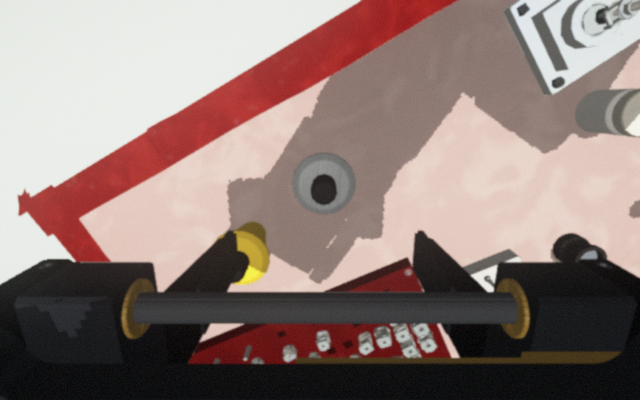

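The wrist view shows the grey cup with its knob at (323,188) and the yellow decoy clear of it at (250,255). I'll descend on the knob.

>>> arm_command:
  deltas:
    - {"dx": -0.001,"dy": -0.001,"dz": -0.014,"yaw": 0}
    - {"dx": 0,"dy": 0,"dz": -0.03,"yaw": 0}
    - {"dx": 0,"dy": 0,"dz": -0.03,"yaw": 0}
    - {"dx": 0,"dy": 0,"dz": -0.03,"yaw": 0}
    - {"dx": 0,"dy": 0,"dz": -0.02,"yaw": 0}
    - {"dx": 0,"dy": 0,"dz": -0.01,"yaw": 0}
    - {"dx": 0,"dy": 0,"dz": 0,"yaw": 0}

```text
t: 12.3
eef_pos: [451.6, -338.3, 94.9]
tcp_rot: [3.14, -0.002, 2.953]
ft_force: [0.0, -0.5, 0.5]
opening: 0.999
grip_force: 0.0
```

>>> arm_command:
  deltas:
    - {"dx": 0,"dy": 0,"dz": 0,"yaw": 0}
    - {"dx": 0,"dy": 0,"dz": 0,"yaw": 0}
    - {"dx": 0,"dy": 0,"dz": 0,"yaw": 0}
    - {"dx": 0,"dy": 0,"dz": 0,"yaw": 0}
    - {"dx": 0,"dy": 0,"dz": 0,"yaw": 0}
    - {"dx": 0,"dy": 0,"dz": 0,"yaw": 0}
    - {"dx": 0,"dy": 0,"dz": 0,"yaw": 0}
    - {"dx": 0,"dy": 0,"dz": 0,"yaw": 0}
    - {"dx": 0,"dy": 0,"dz": 0,"yaw": 0}
    - {"dx": 0,"dy": 0,"dz": 0,"yaw": 0}
  gripper: 0.01

```text
t: 13.3
eef_pos: [451.7, -339.3, 95.6]
tcp_rot: [3.141, -0.0, 2.952]
ft_force: [0.1, 0.1, 0.6]
opening: 0.231
grip_force: 30.0
```

>>> arm_command:
  deltas:
    - {"dx": 0,"dy": 0,"dz": 0.02,"yaw": 0}
    - {"dx": 0,"dy": 0,"dz": 0.03,"yaw": 0}
    - {"dx": 0,"dy": 0,"dz": 0.03,"yaw": 0}
    - {"dx": 0,"dy": 0,"dz": 0.03,"yaw": 0}
    - {"dx": 0,"dy": 0.016,"dz": 0.02,"yaw": 0}
    - {"dx": 0.003,"dy": 0.03,"dz": 0,"yaw": 0}
    - {"dx": 0.003,"dy": 0.03,"dz": 0,"yaw": 0}
    - {"dx": 0.003,"dy": 0.03,"dz": 0,"yaw": 0}
    - {"dx": 0.003,"dy": 0.03,"dz": 0,"yaw": 0}
    - {"dx": 0.003,"dy": 0.03,"dz": 0,"yaw": 0}
    - {"dx": 0.003,"dy": 0.03,"dz": 0,"yaw": 0}
    - {"dx": 0.003,"dy": 0.03,"dz": 0,"yaw": 0}
    - {"dx": 0.003,"dy": 0.03,"dz": 0,"yaw": 0}
    - {"dx": 0.003,"dy": 0.03,"dz": 0,"yaw": 0}
    - {"dx": 0.003,"dy": 0.03,"dz": 0,"yaw": 0}
    - {"dx": 0.003,"dy": 0.03,"dz": 0,"yaw": 0}
    - {"dx": 0.003,"dy": 0.03,"dz": 0,"yaw": 0}
    - {"dx": 0.0015,"dy": 0.03,"dz": 0,"yaw": 0}

```text
t: 15.1
eef_pos: [489.1, 67.9, 225.5]
tcp_rot: [3.142, -0.0, 2.952]
ft_force: [0.5, -0.3, -1.6]
opening: 0.233
grip_force: 30.0
```

>>> arm_command:
  deltas:
    - {"dx": 0,"dy": 0.03,"dz": 0,"yaw": 0}
    - {"dx": 0,"dy": 0.025,"dz": 0,"yaw": 0}
    - {"dx": 0,"dy": 0.01,"dz": 0,"yaw": 0}
    - {"dx": 0,"dy": 0.005,"dz": 0,"yaw": 0}
    - {"dx": 0,"dy": 0,"dz": 0,"yaw": 0}
    - {"dx": 0,"dy": 0,"dz": 0,"yaw": 0}
    - {"dx": 0,"dy": 0,"dz": 0,"yaw": 0}

```text
t: 15.8
eef_pos: [489.3, 135.9, 225.7]
tcp_rot: [3.142, 0.0, 2.951]
ft_force: [-0.6, 0.2, -1.7]
opening: 0.234
grip_force: 30.0
```

```bash
python3 - <<'E'
from h import *
s=state();e=s['eef_pos'];print(e,s['tcp_rot'],s['opening'])
c=grab('wrist');W=pts(c)
circ(W,e[0],e[1],40,e[2]-35,e[2]-27)
c=grab('top');W=pts(c)
circ(W,548,26,25,150,185); circ(W,548,26,20,160,185)
E
```

```text
[489.27579658 135.87676723 225.67769864] [3.14157099e+00 2.88647198e-05 2.95072730e+00] 0.23368810496932943
722 lsq [488.6 136. ] 28.7 encl 488.6 136.0 30.0 mean [474.3 137.6 197.7]
22 lsq [548.3  25. ] 5.3 encl 548.6 25.2 6.7 mean [547.6  24.6 166.5]
19 lsq [548.6  25. ] 5.1 encl 548.8 25.2 6.6 mean [548.3  24.7 168.4]
```

>>> arm_command:
  deltas:
    - {"dx": 0.0005,"dy": 0.001,"dz": -0.012,"yaw": 0}
    - {"dx": 0,"dy": 0,"dz": -0.025,"yaw": 0}
    - {"dx": 0,"dy": 0,"dz": -0.02,"yaw": 0}
    - {"dx": 0,"dy": 0,"dz": -0.015,"yaw": 0}
    - {"dx": 0,"dy": 0,"dz": -0.01,"yaw": 0}
    - {"dx": 0,"dy": 0,"dz": -0.008,"yaw": 0}
    - {"dx": 0,"dy": 0,"dz": -0.006,"yaw": 0}
    - {"dx": 0,"dy": 0,"dz": -0.004,"yaw": 0}
    - {"dx": 0,"dy": 0,"dz": -0.002,"yaw": 0}
    - {"dx": 0,"dy": 0,"dz": -0.001,"yaw": 0}
    - {"dx": 0,"dy": 0,"dz": 0,"yaw": 0}

```text
t: 17.0
eef_pos: [489.8, 137.7, 122.9]
tcp_rot: [3.141, 0.0, 2.952]
ft_force: [0.3, 1.1, -1.7]
opening: 0.23
grip_force: 30.0
```

>>> arm_command:
  deltas:
    - {"dx": 0,"dy": 0,"dz": -0.001,"yaw": 0}
    - {"dx": 0,"dy": 0,"dz": -0.001,"yaw": 0}
    - {"dx": 0,"dy": 0,"dz": 0,"yaw": 0}

```text
t: 17.3
eef_pos: [489.7, 137.7, 120.7]
tcp_rot: [3.141, 0.0, 2.952]
ft_force: [-0.9, -0.6, -1.8]
opening: 0.233
grip_force: 30.0
```

>>> arm_command:
  deltas:
    - {"dx": 0,"dy": 0,"dz": -0.001,"yaw": 0}
    - {"dx": 0,"dy": 0,"dz": 0,"yaw": 0}

```text
t: 17.5
eef_pos: [489.8, 137.7, 119.7]
tcp_rot: [3.141, 0.0, 2.952]
ft_force: [-0.3, 0.1, -0.3]
opening: 0.23
grip_force: 30.0
```

>>> arm_command:
  deltas:
    - {"dx": 0,"dy": 0,"dz": -0.0005,"yaw": 0}
    - {"dx": 0,"dy": 0,"dz": 0,"yaw": 0}

```text
t: 17.7
eef_pos: [489.8, 137.7, 119.5]
tcp_rot: [3.141, 0.0, 2.952]
ft_force: [-0.6, -0.5, 3.3]
opening: 0.234
grip_force: 30.0
```

>>> arm_command:
  deltas:
    - {"dx": 0,"dy": 0,"dz": 0,"yaw": 0}
    - {"dx": 0,"dy": 0,"dz": 0,"yaw": 0}
    - {"dx": 0,"dy": 0,"dz": 0,"yaw": 0}
    - {"dx": 0,"dy": 0,"dz": 0,"yaw": 0}
    - {"dx": 0,"dy": 0,"dz": 0,"yaw": 0}
    - {"dx": 0,"dy": 0,"dz": 0.02,"yaw": 0}
    - {"dx": 0,"dy": 0,"dz": 0.03,"yaw": 0}
    - {"dx": 0,"dy": 0,"dz": 0.03,"yaw": 0}
    - {"dx": 0,"dy": 0,"dz": 0.03,"yaw": 0}
    - {"dx": 0,"dy": 0,"dz": 0.02,"yaw": 0}
    - {"dx": 0,"dy": 0,"dz": 0,"yaw": 0}
    - {"dx": 0,"dy": 0,"dz": 0,"yaw": 0}
  gripper: 0.08

```text
t: 18.9
eef_pos: [489.5, 137.6, 248.8]
tcp_rot: [3.141, 0.0, 2.952]
ft_force: [-0.1, 0.5, 0.4]
opening: 0.841
grip_force: 0.0
```

```bash
python3 - <<'E'
from h import *
s=state();e=s['eef_pos'];print(e,s['tcp_rot'])
c=grab('wrist');W=pts(c)
circ(W,489,137,16,118,126)
circ(W,489,137,40,86,93)
E
```

```text
[489.48355104 137.64317945 248.79341018] [3.14147034e+00 1.27434959e-04 2.95182093e+00]
536 lsq [488.7 138. ] 7.9 encl 489.1 137.9 11.3 mean [488.5 138.  122. ]
494 lsq [489.3 137.7] 28.6 encl 489.3 137.5 30.4 mean [482.3 137.1  91.5]
```

Cup is home (knob top at 122). Next, over the keeper handle with the jaws turned along its tangent.

>>> arm_command:
  deltas:
    - {"dx": 0.005,"dy": -0.009,"dz": 0,"yaw": -8.0}
    - {"dx": 0.005,"dy": -0.009,"dz": 0,"yaw": -8.3}
    - {"dx": 0.005,"dy": -0.009,"dz": 0,"yaw": -8.3}
    - {"dx": 0.005,"dy": -0.0095,"dz": 0,"yaw": -8.3}
    - {"dx": 0.005,"dy": -0.0095,"dz": 0,"yaw": -8.3}
    - {"dx": 0.005,"dy": -0.0095,"dz": 0,"yaw": -8.3}
    - {"dx": 0.005,"dy": -0.0095,"dz": 0,"yaw": -8.3}
    - {"dx": 0.005,"dy": -0.0095,"dz": 0,"yaw": -8.3}
    - {"dx": 0.005,"dy": -0.0095,"dz": 0,"yaw": -8.3}
    - {"dx": 0.005,"dy": -0.0095,"dz": 0,"yaw": -8.3}
    - {"dx": 0.005,"dy": -0.0095,"dz": 0,"yaw": -8.3}
    - {"dx": 0.004,"dy": -0.0095,"dz": 0,"yaw": -8.3}
    - {"dx": 0,"dy": 0,"dz": 0,"yaw": 0}
    - {"dx": 0,"dy": 0,"dz": 0,"yaw": 0}
  gripper: 0.04

```text
t: 20.35
eef_pos: [548.3, 25.3, 248.1]
tcp_rot: [-3.14, 0.0, 1.222]
ft_force: [-0.6, 0.7, 0.5]
opening: 0.421
grip_force: 0.0
```

```bash
python3 - <<'E'
from h import *
s=state();e=s['eef_pos'];print(e,s['tcp_rot'],s['joints'][5])
c=grab('wrist');save(c,'w4');W=pts(c)
circ(W,548,25,14,160,180)
circ(W,548,25,14,169,180)
p=W[np.isfinite(W[...,0])];q=p[(p[:,2]>126)&(p[:,2]<142)&(p[:,1]>0)&(p[:,0]>500)&(p[:,1]<150)];print(len(q),q.min(0),q.max(0))
E
```

```text
[548.29155701  25.27497941 248.08340139] [-3.13978375e+00  4.84876332e-04  1.22249757e+00] 0.2739862943872686
348 lsq [548.9  25.5] 5.1 encl 548.6 24.8 7.0 mean [549.1  26.1 170.3]
279 lsq [548.7  25.1] 4.8 encl 548.7 24.8 6.9 mean [548.8  25.3 171.7]
2984 [538.05357221  15.57344501 126.69755065] [592.31999435 123.84126632 141.99748134]
```

View pics/w4.png

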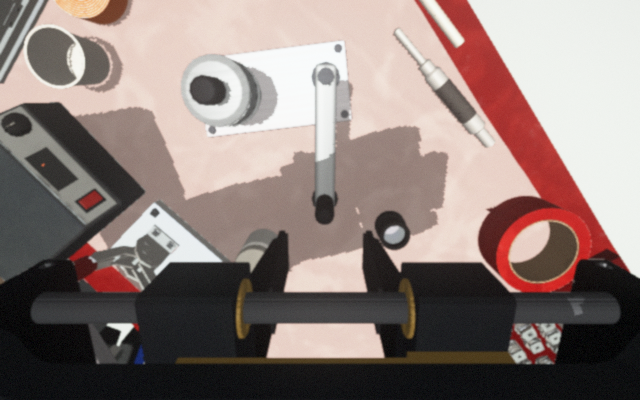

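The wrist view shows the handle at (323,207) centred between the jaws, the bar running up to the hinge at (325,75), and the nested set at (210,90).

>>> arm_command:
  deltas:
    - {"dx": 0,"dy": 0,"dz": -0.012,"yaw": 0}
    - {"dx": 0,"dy": 0,"dz": -0.03,"yaw": 0}
    - {"dx": 0,"dy": 0,"dz": -0.025,"yaw": 0}
    - {"dx": 0,"dy": 0,"dz": -0.013,"yaw": 0}
    - {"dx": 0,"dy": 0,"dz": 0,"yaw": 0}

```text
t: 20.9
eef_pos: [547.5, 25.6, 166.8]
tcp_rot: [-3.138, 0.001, 1.221]
ft_force: [-0.6, 0.2, 1.0]
opening: 0.42
grip_force: 0.0
```

>>> arm_command:
  deltas:
    - {"dx": 0,"dy": 0,"dz": 0,"yaw": 0}
    - {"dx": 0,"dy": 0,"dz": 0,"yaw": 0}
    - {"dx": 0,"dy": 0,"dz": 0,"yaw": 0}
  gripper: 0.02

```text
t: 21.2
eef_pos: [548.9, 25.2, 169.9]
tcp_rot: [3.14, -0.0, 1.219]
ft_force: [-0.6, -1.5, -0.3]
opening: 0.236
grip_force: 0.0
```

```bash
python3 - <<'E'
from h import *
H=np.array([581.5,114.1]);a=np.radians(np.r_[np.arange(249.7,166,-5.2),166.4]);p=H+95*np.c_[np.cos(a),np.sin(a)]
print(p[0],p[-1]);r=np.round(p-p[0])/1000
print(len(r)-1,np.diff(r,axis=0).round(3).tolist())
E
```

```text
[548.5411131   25.00055121] [489.16370495 136.43850074]
17 [[-0.008, 0.003], [-0.008, 0.004], [-0.007, 0.005], [-0.006, 0.006], [-0.007, 0.005], [-0.005, 0.007], [-0.005, 0.007], [-0.005, 0.007], [-0.004, 0.008], [-0.003, 0.008], [-0.002, 0.009], [-0.001, 0.008], [-0.001, 0.009], [0.0, 0.008], [0.001, 0.009], [0.002, 0.008], [0.0, 0.0]]
```

>>> arm_command:
  deltas:
    - {"dx": -0.008,"dy": 0.003,"dz": -0.003,"yaw": -5.2}
    - {"dx": -0.008,"dy": 0.004,"dz": 0,"yaw": -5.2}
    - {"dx": -0.007,"dy": 0.005,"dz": 0,"yaw": -5.2}
    - {"dx": -0.006,"dy": 0.006,"dz": 0,"yaw": -5.2}
    - {"dx": -0.007,"dy": 0.005,"dz": 0,"yaw": -5.2}
    - {"dx": -0.005,"dy": 0.007,"dz": 0,"yaw": -5.2}
    - {"dx": -0.005,"dy": 0.007,"dz": 0,"yaw": -5.2}
    - {"dx": -0.005,"dy": 0.007,"dz": 0,"yaw": -5.2}
    - {"dx": -0.004,"dy": 0.008,"dz": 0,"yaw": -5.2}
    - {"dx": -0.003,"dy": 0.008,"dz": 0,"yaw": -5.2}
    - {"dx": -0.002,"dy": 0.009,"dz": 0,"yaw": -5.2}
    - {"dx": -0.001,"dy": 0.008,"dz": 0,"yaw": -5.2}
    - {"dx": -0.001,"dy": 0.009,"dz": 0,"yaw": -5.2}
    - {"dx": 0,"dy": 0.008,"dz": 0,"yaw": -5.2}
    - {"dx": 0,"dy": 0,"dz": 0,"yaw": 0}

```text
t: 22.7
eef_pos: [486.8, 119.8, 166.7]
tcp_rot: [-3.141, -0.001, -0.052]
ft_force: [-0.0, -0.1, 0.4]
opening: 0.209
grip_force: 0.0
```

>>> arm_command:
  deltas:
    - {"dx": 0.0005,"dy": 0.004,"dz": 0,"yaw": -5.2}
    - {"dx": 0.0005,"dy": 0.004,"dz": 0,"yaw": 0}
    - {"dx": 0.0005,"dy": 0.004,"dz": 0,"yaw": -5.2}
    - {"dx": 0.0005,"dy": 0.003,"dz": 0,"yaw": 0}
    - {"dx": 0,"dy": 0,"dz": 0,"yaw": 0}

```text
t: 23.2
eef_pos: [488.7, 134.3, 166.3]
tcp_rot: [-3.142, -0.0, -0.229]
ft_force: [-0.6, 0.3, 0.4]
opening: 0.213
grip_force: 0.0
```

>>> arm_command:
  deltas:
    - {"dx": 0,"dy": 0.002,"dz": 0,"yaw": 0}
    - {"dx": 0.0005,"dy": 0.002,"dz": 0,"yaw": 0}
    - {"dx": 0,"dy": 0.001,"dz": 0,"yaw": 0}
    - {"dx": 0,"dy": 0,"dz": 0,"yaw": 0}

```text
t: 23.6
eef_pos: [489.2, 138.9, 166.2]
tcp_rot: [3.141, -0.0, -0.232]
ft_force: [-0.3, -4.5, 0.7]
opening: 0.213
grip_force: 1.8
```

>>> arm_command:
  deltas:
    - {"dx": 0,"dy": 0.001,"dz": 0,"yaw": 0}
    - {"dx": 0,"dy": 0,"dz": 0,"yaw": 0}

```text
t: 23.8
eef_pos: [489.2, 139.2, 166.1]
tcp_rot: [3.14, -0.0, -0.232]
ft_force: [0.1, -10.9, 2.0]
opening: 0.214
grip_force: 5.2
```

It has reached the stop: the force rises with no travel. Back off, open and lift.

>>> arm_command:
  deltas:
    - {"dx": -0.0005,"dy": -0.003,"dz": 0,"yaw": 0}
    - {"dx": 0,"dy": 0,"dz": 0,"yaw": 0}
    - {"dx": 0,"dy": 0,"dz": 0,"yaw": 0}
    - {"dx": 0,"dy": 0,"dz": 0,"yaw": 0}
    - {"dx": 0,"dy": 0,"dz": 0.02,"yaw": 0}
    - {"dx": 0,"dy": 0,"dz": 0.03,"yaw": 0}
    - {"dx": 0,"dy": 0,"dz": 0.03,"yaw": 0}
    - {"dx": 0,"dy": 0,"dz": 0.02,"yaw": 0}
    - {"dx": 0,"dy": 0,"dz": 0,"yaw": 0}
    - {"dx": 0,"dy": 0,"dz": 0,"yaw": 0}
  gripper: 0.04

```text
t: 24.8
eef_pos: [488.5, 137.3, 265.9]
tcp_rot: [-3.142, -0.0, -0.233]
ft_force: [-0.2, 0.4, 0.5]
opening: 0.421
grip_force: 0.0
```

```bash
python3 - <<'E'
from h import *
print(state()['eef_pos'])
c=grab('wrist');W=pts(c)
circ(W,489,137,14,165,180)
circ(W,489,137,40,86,94)
s=grab('scene');a=cv2.resize(s['color'][150:310,200:440],(800,533),interpolation=cv2.INTER_CUBIC)
cv2.imwrite('pics/c2.png',a[...,::-1])
E
```

```text
[488.46619761 137.25503162 265.90529008]
272 lsq [489.7 135.3] 4.9 encl 489.1 135.5 7.0 mean [490.1 135.1 171.1]
580 lsq [489.1 137. ] 27.8 encl 488.8 136.9 30.4 mean [492.3 135.3  92.1]
```

View pics/c2.png

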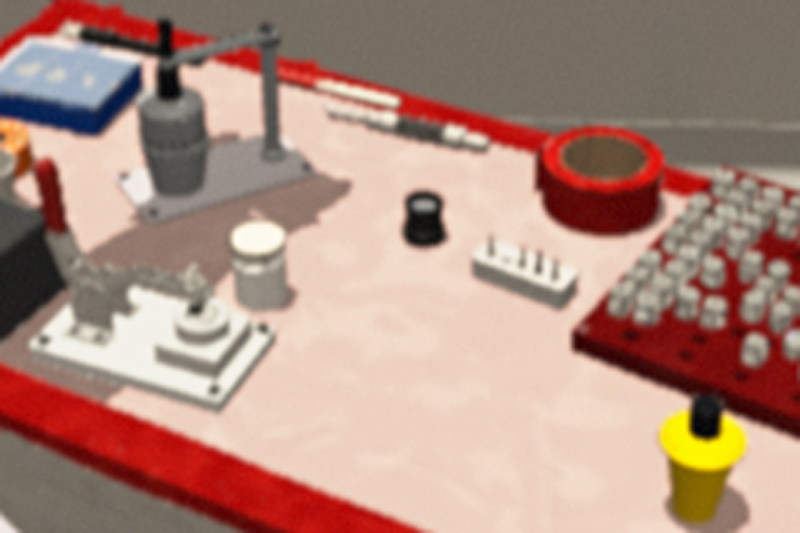

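The scene crop shows the set nested at (172,140) with the keeper closed over the knob. The handle was measured within 1.5 mm of the pot axis, and nothing else in view has moved.

```bash
python3 -c "
from cell import job_done;print(job_done())"
```

```text
the job is handed in; nothing more can be done
None
```

The strainer and inner cup are nested fully home in the pot and the keeper is swung onto its stop over the knob; I handed the job in at about 25 s without touching the jar, loupe or beaker, and no verdict came back.

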